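Bolt the gate of a high-voltage test guard

TASK

Shut and bolt the gate of the test guard: push the gate fully shut against its spring, slide the barrel bolt across into the yellow keeper, and turn its black handle fully down into the keeper's notch, so that the gate stays locked when you let go. The keeper is never set quite the same, so feel for the notch with the handle and do not force handle or bolt against the keeper; leave the driver under test and the other things on the bench where they are.

Things in the scene. Friction and masses are not known exactly. Their poses are not given: they have to be found in the camera images.
- guard: fixed test guard: grey base plate 204x286x12 mm, clear box on it, 134 mm high, its front (-x side) closed by the gate. Origin: on the bench under the box; x into the guard, y along the front towards the yellow keeper, z up. Gate and fascia have their front face at x = -85 mm. Over 30 N on the fascia or keeper counts as rammed
- fascia: fixed plate left of the gate, carries the keeper; axes as the guard's, top at z = 136 mm. Origin: on the bench under its front face (guard x = -85, y = 100 mm). The keeper's cheek has a U-notch 9 mm wide, open upward; from 20 mm before it and beyond it the cheek rises 12 mm above the bolt's line and catches the handle at about 1 rad: rested there lightly and slid along, it drops into the notch
- keeper_nominal (a point): where the middle of the keeper's notch lies nominally, on the bolt's line (guard x = -97, y = 100, z = 112 mm). The keeper sits on slotted holes, really up to 9 mm either side of this along y; that is not measured. Its 16 mm square bore begins 16 mm beyond the notch, 20 mm long, open at both ends: it lines up with the bolt when the gate is shut
- gate_hinge (a point): point on the gate's upright hinge axis at bench height (guard x = -89, y = -105 mm, right end of the front). The gate is an aluminium frame with a clear pane, reaching 172 mm from the hinge axis, top at z = 130 mm
- gate (a joint): opening angle of the gate, rad: 0 = fully shut on its stop, grows as it swings out towards the robot. A hinge spring keeps it ajar at 0.18 to 0.28; shutting it takes up to 8 N at the bolt, and it swings open again unless held or bolted. Bolted, it keeps up to 0.02 of play. More than about 0.03 open, the bolt's nose misses the bore
- bolt (a joint): travel of the steel barrel bolt, m: 0 = fully back (starts at 0 to 0.005), grows towards the keeper, at most 0.096. Its 12 mm round-nosed rod reaches 42 mm ahead of the handle and enters the bore at 0.045 to 0.063; the handle stands over the notch somewhere from 0.071 to 0.089 (keeper's setting), 1.5 mm play either way. No stop there. Sliding takes 1.5 to 4 N; it stays where it is left
- handle (a joint): turn of the handle about the bolt's line, rad: 0 = straight up against its back stop (pushing the knob into the guard then pushes the gate), grows as it swings over towards the robot and down; 1.57 = level, 1.75 = fully down. Starts at 0 to 0.5, stays where it is left (friction 0.06 N m)
- knob (a point): middle of the black knob on the 6 mm handle stem: flat-sided, 14 mm thick along the bolt, 16 mm wide, 28 mm long along the stem, 55 mm from the bolt's line (z = 167 mm when upright). It can be pinched from above along the bolt's line. Axes: z along the stem away from the bolt, y along the bolt towards the keeper
- bolt_axis (a point): point on the bolt's line at the foot of the handle, z = 112 mm; travels with the bolt and swings with the gate (with the bolt fully back, 125 mm from the hinge axis along the gate and 8 mm in front of it). Axes: y along the bolt towards the keeper, x into the guard. The keeper's notched cheek stands 24 to 30 mm in front of this line
- driver_on_test: potted aluminium driver case 97x58x66 mm in the nest inside the guard; origin under its middle. Leave alone
- driver_waiting: grey finned driver case 97x56x78 mm standing on the bench left of the work; origin under its middle. Leave alone
- driver_wired: grey finned driver case with a cable stub, 125x87x111 mm, on the left of the bench; origin under its middle. Leave alone
- side_cutter: side cutter with black grips, 140x55x12 mm, lying in front; origin under its middle. Leave alone

How it is judged:
On the way, in this order (a step that is already met when the one before it is completed fails the run):
1. the gate is pushed shut (value of joint gate below 0.03 rad), for 0.1 s.
2. with the gate shut, the bolt has gone across into the keeper (value of joint gate below 0.03 rad and value of joint bolt above 0.0675 m), for 0.1 s.
At the end, for the whole second after the job is handed in: gate shut (gate below 0.03 rad) and at rest, bolt across in the keeper (bolt over 0.0675 m), handle down in the keeper's notch (handle over 1.4 rad) (all of step 2 and value of joint handle above 1.4 rad and velocity of joint gate below 0.05 rad/s); the robot touches nothing.
It fails at once if the keeper with its fascia is loaded with more than 30 N (handle forced down or bolt rammed) (contact force between fascia and anything else above 30 N).
It fails at once if the driver under test is shifted by more than 20 mm (distance of driver_on_test from where it was at the start of the episode above 0.02 m).
It fails at once if the waiting driver is shifted by more than 20 mm (distance of driver_waiting from where it was at the start of the episode above 0.02 m).
It fails at once if the wired driver is shifted by more than 20 mm (distance of driver_wired from where it was at the start of the episode above 0.02 m).
It fails at once if the side cutter is shifted by more than 20 mm (distance of side_cutter from where it was at the start of the episode above 0.02 m).
It also fails if it takes over 72 s, if anything falls off the work surface, if the arm or the gripper's body presses on something with over 40 N, if the wrist force passes 120 N, or if a joint passes its speed limit or range.

ROBOT

A 6-joint arm with a two-finger parallel gripper is mounted at the origin on a cart in front of the work surface, level with it; the furniture and walls round the work are solid. World frame = base frame: x ahead of the robot, y to its left, z up, the work surface at z = 0. Lengths are in m, angles in rad, forces in N, time in s.
With the tool pointing down it reaches from about 0.325 to 0.925 m from the base axis. Payload 3.1 kg.
Tool frame: the origin (TCP) lies midway between the tips of the shut fingers; the grasp point (between the pads) lies 19 mm behind it (robot.grip_point_offset is the distance from the TCP to the grasp point, in m); z points along the fingers, y is the line along which they close (so a half turn about z gives the same grasp; the last joint's range is limited). The gripper opens to 85 mm and grips with 20 to 120 N. Pads are 22 mm wide; open, the fingers measure 114 mm over their backs; the gripper's body (76 mm by 85 mm) begins 54 mm behind the grasp point. The pads swing forward as they close: fully open they stand 13 mm farther back than shut.
Start: joints at [1.163, 0.217, 1.613, -0, 1.311, -0.112], TCP at [0.182, 0.598, 0.195] pointing down, gripper open.
Joint ranges: [-2.75, 2.75], [-0.78, 2.1], [0.31, 2.55], [-1.13, 4.27], [0.13, 2.63], [-2.58, 2.58]. Speed limits (rad/s): [2.79, 2.79, 3.14, 3.14, 3.14, 3.14].

INTERFACE

Orientations are given as a 3x3 rotation matrix whose columns are the frame's x, y, z axes.
In Python, from rig import robot, vision gives the robot as it stands.
- The arm moves only by the shell command python3 -m crank 'ROWS' [OPENING] [FORCE]. ROWS is a JSON object whose one key "motion" holds a list of rows, each a list of 2 entries, a list of its own where there are three numbers: the shift along the tool's x, y, z in m, then the turn about the tool's z in degrees. In form: {"motion": [[[dx, dy, dz], roll], ...]}. A call has 1 to 12 rows; each row is the pose to reach, as a shift and turn from the pose commanded when the call began, along the tool's axes at that moment; what a row does not reach only later rows make up. A row lasts 1/12 s, in which the tool goes at most 41.7 mm and 7.16 degrees, less where a joint would pass 70% of its speed; a pose out of reach is approached as far as the arm can. A call with a gripper value outside its range is refused whole. OPENING is the finger opening in m, from 0 to 0.0854, set as the call begins (- or left out, the last holds). The fingers move at their own pace and stop on an object; FORCE is the grip in N (left out, the last holds). Time passes only in rows, so rows that repeat a pose let the fingers close. It gives the time, the measured TCP pose, the force, the opening and the grip force at its end, in the units of the state.
- robot.get_obs(): the state, without advancing time (a new reading comes with each control period).
- vision.capture(name): name is "scene" or "side" or "wrist"; returns a dict with "img" (420x560x3 uint8, blue, green, red), "range_z" (420x560 float32, m along the optical axis (not along the pixel's ray), 0 where there is no reading), "K" (3x3 intrinsics, pixels), "world_from_camera" (4x4, takes a point from camera to world coordinates). Camera axes: x right, y up, looking along -z (the intrinsics and any distortion apply to the point x, -y, -z); pixel columns grow to the right and rows downward; lengths in m; the calibration is good to about 2 mm. A picture is of the moment at which its call begins.
- robot.job_done(): hands the job in; it is judged then, once.
The state is a dict: "clock": time; "joints": joint angles; "joint_vel": joint speeds; "effort": joint torques, N m; "tcp_pos": TCP position; "eef_rot": TCP orientation; "ft_force": force on the tool from outside, world axes, zero at the start; "moment": the same for the moment, N m; "gripper_width": opening from 0.0 (shut) to 1.0 (fully open); "finger_force": force on a finger pad.
Only numpy, scipy, OpenCV 4.12 (cv2) and the standard library are available. Lean on these libraries where they do the work, as an engineer would, in place of code of your own. Each camera call takes 0.05 s, during which the arm holds its last target. There are 200 camera calls.

## Working session

There is one attempt and no reset: what is moved stays moved. The work goes in short steps, Python scripts to look and compute and a shell command to move; the robot and the scene stay as the last step left them, time stands still between calls to the robot, and variables do not carry over. Pictures are saved under pics/ and viewed, at most 10 in all, crops included, and the job is handed in when it is done.

```bash
ls; mkdir -p pics
python3 - <<'E'
from rig import robot, vision
import cv2,numpy as np
ims=[]
for n in("scene","side"):
    c=vision.capture(n); cv2.imwrite(f"pics/{n}0.png",c["img"]); np.savez(f"{n}0.npz",**c)
    print(n,c["K"].round(1).tolist(),c["world_from_camera"].round(3).tolist(),(c["range_z"]>0).mean())
o=robot.get_obs();print(o["clock"],o["tcp_pos"],o["eef_rot"],o["ft_force"],o["gripper_width"])
E
```

```text
pics
scene [[520.6, 0.0, 271.7], [0.0, 520.6, 216.4], [0.0, 0.0, 1.0]] [[0.598, 0.623, -0.505, -0.173], [-0.802, 0.46, -0.381, -0.685], [-0.005, 0.633, 0.774, 1.154], [0.0, 0.0, 0.0, 1.0]] 0.9962117346938776
side [[389.8, 0.0, 279.4], [0.0, 389.8, 213.6], [0.0, 0.0, 1.0]] [[0.982, 0.099, -0.158, 0.361], [-0.187, 0.546, -0.816, -0.977], [0.005, 0.832, 0.555, 0.67], [0.0, 0.0, 0.0, 1.0]] 0.9962244897959184
0.1 [0.18182841 0.5971038  0.19329026] [[-9.56590298e-01  2.91434905e-01 -8.35626323e-04]
 [ 2.91436029e-01  9.56588164e-01 -2.03089881e-03]
 [ 2.07475448e-04 -2.18626972e-03 -9.99997589e-01]] [-0.45865234  0.13582605  0.07092298] 1.0012631068433586
```

View pics/scene0.png

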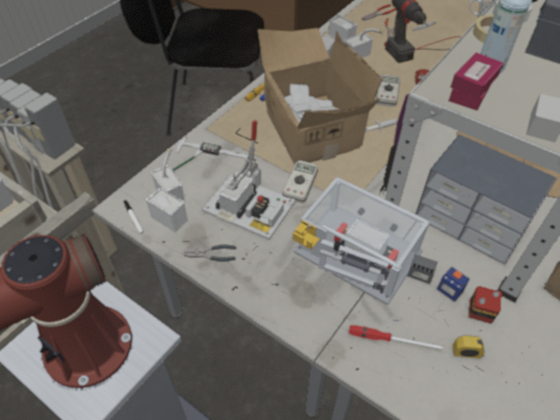

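View pics/side0.png

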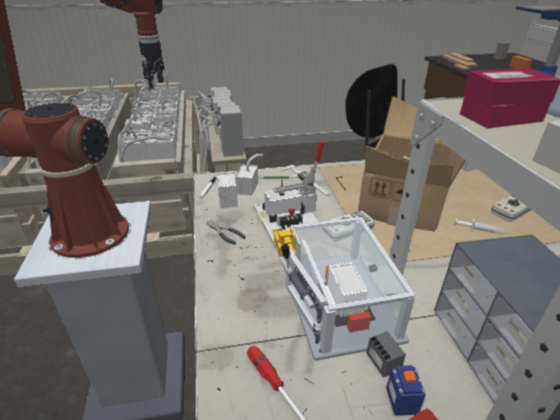

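The scene view shows the guard at about (365,240) and the yellow keeper at (306,235). In the side view the keeper is at (286,240) and the guard at (350,280). I'll zoom in.

```bash
cat > h.py <<'E'
import numpy as np, cv2
def load(n): return dict(np.load(n))
def pt(c,u,v,z=None):
    """pixel -> world via range image, or onto plane z"""
    K=c["K"];T=c["world_from_camera"]
    d=np.array([(u-K[0,2])/K[0,0],-(v-K[1,2])/K[1,1],-1.])
    if z is None: s=c["range_z"][int(round(v)),int(round(u))]
    else: s=(z-T[2,3])/(T[:3,:3]@d)[2]
    return T[:3,:3]@(d*s)+T[:3,3]
def cloud(c):
    K=c["K"];T=c["world_from_camera"];z=c["range_z"]
    v,u=np.indices(z.shape)
    P=np.stack([(u-K[0,2])/K[0,0]*z,-(v-K[1,2])/K[1,1]*z,-z],-1)
    return P@T[:3,:3].T+T[:3,3]
def proj(c,p):
    T=c["world_from_camera"];q=T[:3,:3].T@(np.asarray(p)-T[:3,3]);K=c["K"]
    return K[0,0]*q[0]/-q[2]+K[0,2],-K[1,1]*q[1]/-q[2]+K[1,2]
E
python3 - <<'E'
from h import *
a=load("scene0.npz");b=load("side0.npz")
A=cv2.resize(a["img"][165:305,280:440],None,fx=5/2,fy=5/2,interpolation=2)
B=cv2.resize(b["img"][205:365,260:420],None,fx=5/2,fy=5/2,interpolation=2)
A=cv2.copyMakeBorder(A,0,50,0,0,0)
cv2.imwrite("pics/crop0.png",np.hstack([A,B]))
for n,c in(("scene",a),("side",b)):
    hsv=cv2.cvtColor(c["img"],cv2.COLOR_BGR2HSV); P=cloud(c)
    m=cv2.inRange(hsv,(20,120,100),(35,255,255))>0
    k,l,s,ce=cv2.connectedComponentsWithStats(m.astype(np.uint8))
    for i in range(1,k):
        if s[i,4]>15:
            q=P[l==i];print(n,"yel",ce[i].round(),s[i,4],np.median(q,0).round(3),q.min(0).round(3),q.max(0).round(3))
    m=(c["img"].max(2)<45)&(P[...,2]>0.1)&(P[...,2]<.2)&(P[...,0]>.3)&(P[...,0]<.9)&(abs(P[...,1])<.4)
    k,l,s,ce=cv2.connectedComponentsWithStats(m.astype(np.uint8))
    for i in range(1,k):
        if s[i,4]>5:
            q=P[l==i];print(n,"blk",ce[i].round(),s[i,4],np.median(q,0).round(3),q.min(0).round(3),q.max(0).round(3))
E
```

```text
scene yel [254.  93.] 114 [0.973 0.254 0.022] [-0.173 -0.685  0.008] [1.028 0.267 1.154]
scene yel [260. 226.] 96 [ 0.525 -0.117  0.012] [ 0.512 -0.142  0.006] [ 0.538 -0.093  0.018]
scene yel [305. 235.] 407 [ 0.511 -0.275  0.112] [-0.173 -0.685  0.095] [ 0.53  -0.25   1.154]
scene yel [467. 345.] 379 [ 0.51  -0.722  0.054] [-0.173 -0.762  0.006] [ 0.534 -0.685  1.154]
scene blk [386. 179.] 19 [ 0.734 -0.367  0.181] [ 0.731 -0.37   0.151] [ 0.742 -0.364  0.194]
scene blk [336. 247.] 8 [ 0.483 -0.377  0.171] [ 0.482 -0.379  0.162] [ 0.484 -0.374  0.177]
side yel [284. 240.] 369 [ 0.512 -0.267  0.115] [ 0.361 -0.977  0.009] [ 0.536 -0.091  0.67 ]
side blk [400. 192.] 6 [ 0.867 -0.121  0.121] [ 0.864 -0.124  0.117] [ 0.87  -0.117  0.122]
side blk [285. 251.] 58 [ 0.489 -0.378  0.169] [ 0.482 -0.38   0.151] [ 0.495 -0.372  0.181]
```

View pics/crop0.png

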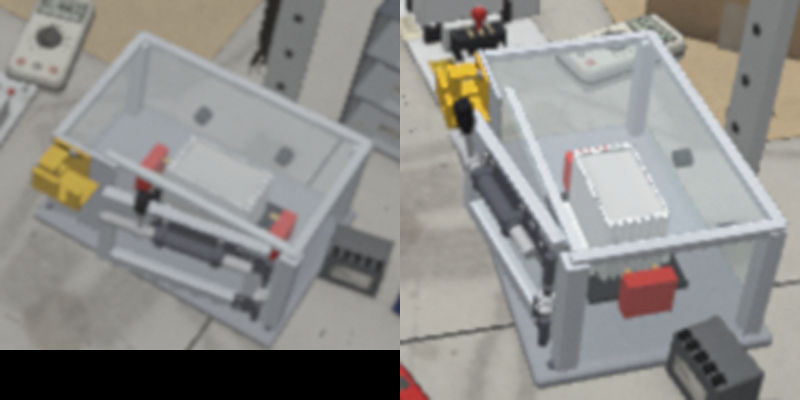

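The crops show the gate ajar, with the knob nearly upright at scene (336,247) and side (285,251). The box's top corners are clear in both views, so I'll measure the guard frame from them.

Run:
```python
from h import *
a=load("scene0.npz");b=load("side0.npz")
for c,L in((a,[(304,219),(336,180),(427,223),(396,265)]),(b,[(293,227),(362,219),(412,296),(330,309)])):
    Q=np.array([pt(c,u,v,.134)[:2] for u,v in L]);print(Q.round(3).tolist())
    for i in range(4):
        e=Q[(i+1)%4]-Q[i];print(np.hypot(*e).round(3),np.degrees(np.arctan2(e[1],e[0])).round(1))
# top-surface points of frame -> rectangle
for c in(a,b):
    P=cloud(c);m=(abs(P[...,2]-.134)<.006)&(P[...,0]>.45)&(P[...,0]<.8)&(P[...,1]>-.6)&(P[...,1]<-.2)
    hsv=cv2.cvtColor(c["img"],cv2.COLOR_BGR2HSV);m&=(hsv[...,1]<60)
    r=cv2.minAreaRect(P[m][:,:2].astype(np.float32)*1000);print(m.sum(),r,cv2.boxPoints(r).round())
    # fascia/yellow detail
    y=(cv2.inRange(hsv,(20,120,100),(35,255,255))>0)&(abs(P[...,0]-.515)<.04)&(abs(P[...,1]+.27)<.04)&(P[...,2]>.08)
    r=cv2.minAreaRect(P[y][:,:2].astype(np.float32)*1000);print("yel",r,cv2.boxPoints(r).round().tolist(),P[y].max(0))
```

```text
[[0.534, -0.254], [0.696, -0.246], [0.706, -0.508], [0.547, -0.506]]
0.162 2.5
0.262 -87.8
0.158 179.2
0.253 93.1
[[0.534, -0.251], [0.706, -0.248], [0.707, -0.509], [0.545, -0.512]]
0.172 0.8
0.26 -89.9
0.161 -179.0
0.261 92.5
6032 ((623.5963745117188, -377.27447509765625), (265.0984191894531, 273.7095031738281), 1.795145034790039) [[ 487. -245.]
 [ 495. -518.]
 [ 760. -510.]
 [ 752. -236.]]
yel ((507.7855224609375, -278.01434326171875), (45.682464599609375, 54.646183013916016), 2.5943195819854736) [[484.0, -252.0], [486.0, -306.0], [532.0, -304.0], [529.0, -250.0]] [ 0.53046582 -0.25029778  0.13598651]
7584 ((630.3685302734375, -375.91900634765625), (275.6383972167969, 275.1222229003906), 2.7966322898864746) [[ 486. -245.]
 [ 499. -520.]
 [ 775. -507.]
 [ 761. -232.]]
yel ((508.3059997558594, -275.77001953125), (41.13102340698242, 58.518096923828125), 3.606675386428833) [[486.0, -248.0], [490.0, -306.0], [531.0, -304.0], [527.0, -245.0]] [ 0.52931177 -0.24596476  0.13642696]
```

Guard frame: origin about (0.622,-0.379), yaw about 2.2°. The yellow extent of about 56 mm matches the keeper, which puts the notch at y ≈ -0.285. The knob is at (0.488,-0.377,0.168). I'll move to hover above it.

```bash
cat >> h.py <<'E'
def plan(o,target,yang):
    """tool shift and roll (deg) from obs o to TCP target with tool y at world angle yang (deg)"""
    R=np.array(o["eef_rot"]);d=R.T@(np.array(target)-o["tcp_pos"])
    cur=np.degrees(np.arctan2(R[1,1],R[0,1]))
    return d.round(4).tolist(),round(cur-yang,1)
E
python3 -m crank '{"motion":[[[0,0,-0.04],0],[[-0.28,-0.42,-0.08],73],[[-0.28,-0.42,-0.08],73],[[-0.28,-0.42,-0.08],73],[[-0.28,-0.42,-0.08],73],[[-0.28,-0.42,-0.08],73],[[-0.28,-0.42,-0.08],73],[[-0.28,-0.42,-0.08],73],[[-0.28,-0.42,-0.08],73],[[-0.28,-0.42,-0.08],73],[[-0.28,-0.42,-0.08],73],[[-0.28,-0.42,-0.08],73]]}' 0.085 20
python3 -c "
from rig import robot;from h import *
o=robot.get_obs();print(o['clock'],o['tcp_pos'],o['joints'],plan(o,[.488,-.377,.27],-73.5))"
```

```text
clock: 1.1
tcp_pos: [0.3134, 0.1586, 0.2705]
eef_rot: [[0.003, 1.0, 0.0], [1.0, -0.003, 0.0], [0.0, 0.0, -1.0]]
ft_force: [1.5, -0.3, -0.2]
gripper_width: 0.996
finger_force: 0.0
1.1 [0.31342122 0.15855776 0.27054437] [ 2.67781891e-01 -4.81537703e-01  2.09543266e+00 -6.53374154e-05
  1.52721181e+00  2.70465198e-01] ([-0.5351, 0.176, 0.0006], np.float64(73.3))
```

```bash
python3 -m crank '{"motion":[[[-0.52,0.17,0],73],[[-0.52,0.17,0],73],[[-0.52,0.17,0],73],[[-0.52,0.17,0],73],[[-0.52,0.17,0],73],[[-0.52,0.17,0],73],[[-0.52,0.17,0],73],[[-0.52,0.17,0],73],[[-0.52,0.17,0],73],[[-0.52,0.17,0],73],[[-0.52,0.17,0],73],[[-0.52,0.17,0],73]]}'
python3 -m crank '{"motion":[[[0,0,0],0],[[0,0,0],0],[[0,0,0],0]]}'
python3 - <<'E'
from rig import robot,vision;from h import *
o=robot.get_obs();print(o['clock'],o['tcp_pos'],o['joints'],o['ft_force'],plan(o,[.488,-.377,.27],-73.5))
for n in("wrist","scene","side"):
    c=vision.capture(n);np.savez(n+"1.npz",**c);P=cloud(c)
    if n=="wrist": cv2.imwrite("pics/wrist1.png",c["img"]);print(proj(c,[.488,-.377,.18]))
    m=(c["img"].max(2)<50)&(abs(P[...,2]-.167)<.018)&(abs(P[...,0]-.488)<.04)&(abs(P[...,1]+.377)<.04)
    q=P[m];print(n,len(q),q.mean(0),q.min(0),q.max(0))
E
```

```text
clock: 2.1
tcp_pos: [0.4695, -0.3167, 0.2699]
eef_rot: [[0.957, 0.292, -0.001], [0.292, -0.957, 0.001], [-0.0, -0.001, -1.0]]
ft_force: [0.3, 0.8, 0.4]
gripper_width: 0.995
finger_force: 0.0
clock: 2.35
tcp_pos: [0.469, -0.3141, 0.2697]
eef_rot: [[0.956, 0.293, -0.002], [0.293, -0.956, 0.002], [-0.001, -0.002, -1.0]]
ft_force: [-0.1, -0.1, 0.7]
gripper_width: 0.991
finger_force: 0.0
2.35 [ 0.46903262 -0.31411817  0.26973673] [-7.14732360e-01  3.74944932e-02  1.67132047e+00  4.95420696e-04
  1.43530586e+00  5.58796894e-01] [-0.11979677 -0.05306842  0.67933705] ([-0.0003, 0.0657, -0.0004], np.float64(0.5))
(np.float64(365.52726909402435), np.float64(204.42391416464014))
wrist 454 [ 0.49139556 -0.37019014  0.17412435] [ 0.48145107 -0.37848211  0.1564762 ] [ 0.49950219 -0.36463464  0.18126789]
scene 11 [ 0.48379857 -0.37690748  0.17159301] [ 0.47840801 -0.37902913  0.16215927] [ 0.49092041 -0.37360924  0.18155054]
side 64 [ 0.4891463  -0.37689891  0.16986306] [ 0.48254778 -0.38024472  0.15137151] [ 0.49540052 -0.37009294  0.18076278]
```

View pics/wrist1.png

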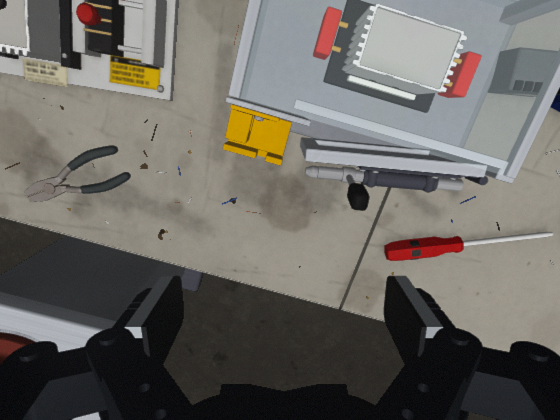

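The wrist view shows the knob at (358,196), the bolt rod from (307,172) to (465,184), and the keeper with its notch slot at about (258,153). I'll turn these into positions in the guard frame.

Run:
```python
from h import *
c=load("wrist1.npz")
cv2.imwrite("pics/keep1.png",cv2.resize(c["img"][90:225,210:510],None,fx=2.6,fy=2.6,interpolation=2))
def ang(p,q): d=q-p;return np.degrees(np.arctan2(d[1],d[0])).round(1)
rod=[pt(c,307,172,.112),pt(c,465,184,.112)];print("rod",rod,ang(rod[1],rod[0]))
print("gate top",pt(c,304,140,.13),pt(c,500,172,.13),ang(pt(c,500,172,.13),pt(c,304,140,.13)))
print("base front",pt(c,228,99,.136),pt(c,308,122,.136))
P=cloud(c);hsv=cv2.cvtColor(c["img"],cv2.COLOR_BGR2HSV)
y=(cv2.inRange(hsv,(18,120,60),(36,255,255))>0)&(abs(P[...,0]-.515)<.05)&(abs(P[...,1]+.27)<.05)&(P[...,2]>.06)
q=P[y];r=cv2.minAreaRect(q[:,:2].astype(np.float32)*1000);print(r,cv2.boxPoints(r).round())
# height map of the keeper in guard frame (offset from O=(.622,-.379), yaw 2.2)
t=np.radians(2.2);R=np.array([[np.cos(t),-np.sin(t)],[np.sin(t),np.cos(t)]])
g=(q[:,:2]-[.622,-.379])@R
for gx in np.arange(-.136,-.08,.004):
    row=[]
    for gy in np.arange(.07,.15,.003):
        m=(abs(g[:,0]-gx)<.002)&(abs(g[:,1]-gy)<.0015)
        row.append(f"{q[m,2].max()*1000:4.0f}" if m.any() else "   .")
    print(round(gx*1000),"".join(row))
print([round(v*1000) for v in np.arange(.07,.15,.003)])
```

```text
rod [array([ 0.48834085, -0.3320815 ,  0.112     ]), array([ 0.52266568, -0.48453861,  0.112     ])] 102.7
gate top [ 0.51800299 -0.31829758  0.13      ] [ 0.54344459 -0.50008202  0.13      ] 98.0
base front [ 0.53211058 -0.24524045  0.136     ] [ 0.53407692 -0.31636294  0.136     ]
((514.7003173828125, -276.2482604980469), (53.37153244018555, 56.29352569580078), 1.662245273590088) [[ 487. -249.]
 [ 489. -305.]
 [ 542. -304.]
 [ 541. -247.]]
-136    .   .   .   .   .   .   .   .   .   .   .   .   .   .   .   .   .   .   .   .   .   .   .   .   .   .   .
-132    .   .   .   .   . 122   .   .   .   .   .   .   .   .   .   .   .   .   .   .   .   .   .   .   .   .   .
-128    .   .   . 124 125 125 126 124 125 101 101 123 125 125 124 124 124 125 124 124 124 124 124   .   .   .   .
-124    .   .   . 124 124 125 125 124 124 102 101 124 124 125 125 124 124 124 124 124 124 123 122   .   .   .   .
-120    .   .   .  99 100  99 100  99  99  99  99 100  99  99  99 100 126 124 123 125 124 125   .   .   .   .   .
-116    .   .   .  99 100  99 100  99 100 100 100  99 100 100 100 126 127 126 126 12
[... 476 characters left out ...]
.   .   .
-96    .   .   .  99 100  99  99 100  99 100  99 100  99  99  99 126 126 126 126 126 126 126 124   .   .   .   .
-92    .   .   . 100 100 100  99 135 136 135 135 135 135 135 135 136 135 135 135 136 135 135 124   .   .   .   .
-88    .   .   .   .   .   .   . 135 135 135 135 136 134 135 135 135 136 136 136 136 135 136 132   .   .   .   .
-84    .   .   .   .   .   .   .   .   .   .   .   .   .   .   .   .   .   .   .   .   .   .   .   .   .   .   .
-80    .   .   .   .   .   .   .   .   .   .   .   .   .   .   .   .   .   .   .   .   .   .   .   .   .   .   .
[70, 73, 76, 79, 82, 85, 88, 91, 94, 97, 100, 103, 106, 109, 112, 115, 118, 121, 124, 127, 130, 133, 136, 139, 142, 145, 148]
```

View pics/keep1.png

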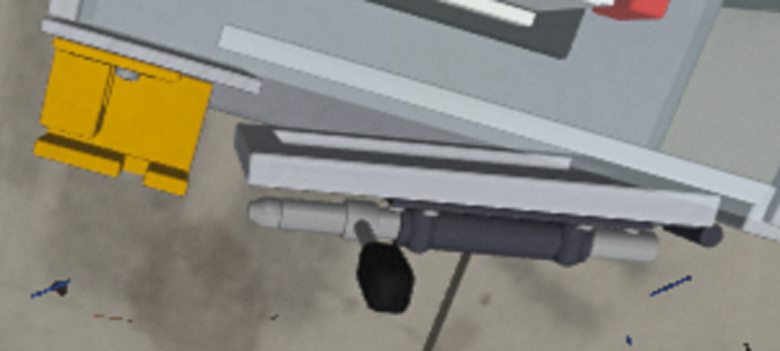

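The notch shows clearly at guard y ≈ 98.5 mm (world y ≈ -0.2845), and the gate is about 0.18 rad open. Next I'll go over the knob and down.

Run:
```python
from rig import robot;from h import *
o=robot.get_obs();print(plan(o,[.489,-.373,.147],-77.3))
```

```text
([0.0011, 0.0628, 0.1241], np.float64(4.4))
```

```bash
python3 -m crank '{"motion":[[[0.001,0.032,0],4],[[0.001,0.062,0],4],[[0.001,0.062,0.03],4],[[0.001,0.062,0.06],4],[[0.001,0.062,0.08],4],[[0.001,0.062,0.1],4],[[0.001,0.062,0.115],4],[[0.001,0.062,0.122],4],[[0.001,0.062,0.122],4],[[0.001,0.062,0.122],4]]}'
python3 - <<'E'
from rig import robot,vision;from h import *
o=robot.get_obs();print(plan(o,[.489,-.373,.147],-77.3))
c=vision.capture("wrist");cv2.imwrite("pics/w2.png",c["img"]);P=cloud(c)
m=(c["img"].max(2)<50)&(abs(P[...,2]-.167)<.02)&(abs(P[...,0]-.488)<.03)&(abs(P[...,1]+.377)<.025)
q=P[m];print(len(q),q.min(0),q.max(0))
E
```

```text
clock: 3.33
tcp_pos: [0.489, -0.3732, 0.1495]
eef_rot: [[0.974, 0.227, 0.001], [0.227, -0.974, -0.001], [0.0, 0.001, -1.0]]
ft_force: [-0.3, -0.8, -0.5]
gripper_width: 0.994
finger_force: 0.0
([0.0, -0.0002, 0.0025], np.float64(0.4))
1310 [ 0.48121278 -0.38001085  0.1482608 ] [ 0.49953896 -0.36474116  0.1813903 ]
```

View pics/w2.png

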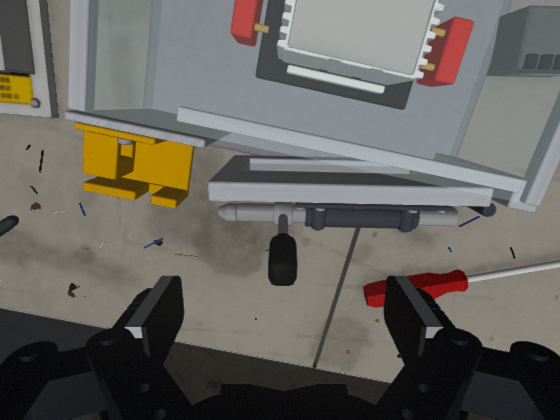

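The knob at (283,258) sits midway between the fingers (tips at 165 and 405), so I'll close on it.

```bash
python3 -m crank '{"motion":[[[0,0,0],0],[[0,0,0],0],[[0,0,0],0],[[0,0,0],0],[[0,0,0],0],[[0,0,0],0],[[0,0,0],0],[[0,0,0],0],[[0,0,0],0],[[0,0,0],0]]}' 0.005 25
```

```text
clock: 4.22
tcp_pos: [0.4887, -0.3737, 0.1486]
eef_rot: [[0.974, 0.226, -0.0], [0.226, -0.974, 0.0], [-0.0, -0.0, -1.0]]
ft_force: [0.4, 0.0, 0.1]
gripper_width: 0.056
finger_force: 0.0
```

Run:
```python
from rig import robot,vision;from h import *
c=vision.capture("wrist");a=vision.capture("side");P=cloud(c)
m=(c["img"].max(2)<60)&(P[...,2]>.13)&(P[...,2]<.2)&(abs(P[...,0]-.488)<.04)&(abs(P[...,1]+.377)<.04)
q=P[m];print(len(q),q.min(0),q.max(0))
b=cv2.resize(a["img"][190:330,215:375],(400,350),interpolation=2)
cv2.imwrite("pics/w3.png",np.hstack([c["img"][:350,100:500],b]))
```

```text
1581 [ 0.48105738 -0.40056342  0.13017043] [ 0.51568358 -0.3567572   0.19998961]
```

View pics/w3.png

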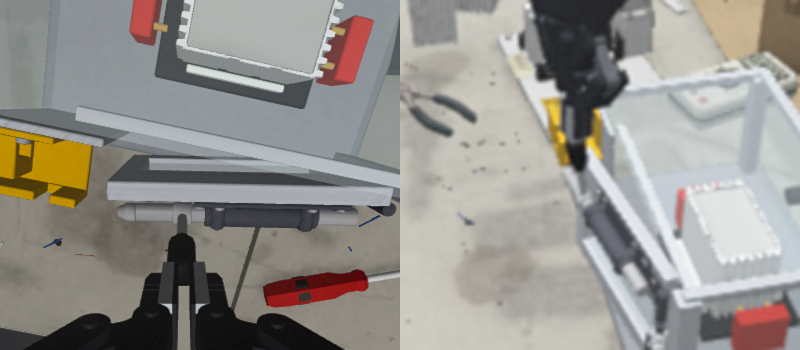

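Run:
```python
from rig import robot,vision;from h import *
o=robot.get_obs();c=vision.capture("wrist");P=cloud(c)
p=o["tcp_pos"];print(p,proj(c,p),proj(c,p+[0,0,.019]),proj(c,[.489,-.373,.18]))
print("cam",c["world_from_camera"].round(3).tolist())
for u,v in[(281,240),(281,255),(281,262),(270,275),(292,275),(265,290),(297,290),(281,220),(262,300),(300,300)]: print(u,v,c["img"][v,u],P[v,u].round(4))
```

```text
[ 0.48871087 -0.37374184  0.14866332] (np.float64(283.1786588456172), np.float64(248.15521409105833)) (np.float64(283.172528919625), np.float64(263.0035614438585)) (np.float64(281.76452177435203), np.float64(273.54500756203765))
cam [[0.226, 0.93, 0.29, 0.563], [-0.974, 0.216, 0.068, -0.357], [0.0, -0.298, 0.955, 0.327], [0.0, 0.0, 0.0, 1.0]]
281 240 [20 21 21] [ 0.498  -0.3704  0.1611]
281 255 [21 22 23] [ 0.4964 -0.3709  0.1761]
281 262 [21 25 22] [ 0.4945 -0.3714  0.1796]
270 275 [58 57 56] [ 0.4972 -0.3663  0.1999]
292 275 [18 21 19] [ 0.4995 -0.3749  0.2003]
265 290 [58 55 55] [ 0.4969 -0.3649  0.2118]
297 290 [59 56 57] [ 0.5002 -0.3763  0.2129]
281 220 [63 63 65] [ 0.4978 -0.3703  0.1282]
262 300 [57 56 54] [ 0.4977 -0.3641  0.2204]
300 300 [56 54 54] [ 0.5009 -0.3769  0.2208]
```

Run:
```python
from rig import robot,vision;from h import *
c=vision.capture("wrist");P=cloud(c)
for v in range(236,320,6):
    print(v," ".join(f"{P[v,u,1]*-1000:.0f}/{P[v,u,2]*1000:.0f}/{c['img'][v,u].max()}" for u in range(250,318,5)))
print(P[300,283],P[340,283],P[400,283])
```

```text
236 353/-0/105 357/-2/102 362/-1/108 367/-2/112 372/1/116 367/157/24 370/157/22 372/158/22 375/156/61 397/0/129 402/-1/131 406/-1/137 411/-1/144 416/-1/142
242 354/-1/103 359/-1/103 364/-0/111 369/-1/117 365/161/22 367/164/24 370/164/23 372/164/22 375/162/22 398/-1/133 403/-1/135 408/-2/125 413/0/135 418/-1/142
248 355/-1/116 360/-2/111 365/0/109 370/-2/119 366/167/20 368/169/21 370/169/19 373/170/22 375/168/20 400/-1/83 405/-0/143 410/-2/139 414/0/142 420/-1/140
254 356/-1/111 361/-0/112 366/-0/118 371/-2/127 366/173/18 368/174/22 370/175/23 373/175/19 375/173/20 378/169/63 406/1/140 411/-1/142 416/-2/143 421/-1/143
260 358/1/116 363/-0/113 368/-0/122 373/-1/140 366/178/22 369/178/21 371/179/21 373/177/23 375/178/23 378/175/56 408/-2/141 413/-2/141 418/-0/143 423/-0/143
266 359/-2/116 364/-2/111 369/-1/125 364/193/59 366/193/57 368/193/20 371/180/33 373/181/29 374/193/21 376/194/59 378/193/59 415/-2/107 419/0/142 425/-0/143
272 360/-2/115 366/1/100 371/1/101 364/199/59 366/198/58 368/199/19 372/180/35 374/180/30 374/199/20 376/198/62 378/199/58 380/200/62 421/-1/110 426/0/106
278 35
[... 514 characters left out ...]
8 367/218/57 368/218/19 397/-2/146 402/1/141 375/210/25 375/218/38 377/217/58 379/217/57 382/210/21 384/210/17
302 360/216/22 362/215/17 364/222/59 365/221/57 367/221/56 369/221/19 399/-1/141 404/-0/141 376/209/25 375/222/34 377/222/58 379/222/57 382/214/29 384/215/18
308 360/229/22 362/228/18 364/227/21 365/227/16 367/223/201 369/221/42 401/-1/145 406/-2/145 376/210/24 376/222/103 377/227/35 378/227/20 379/228/22 381/229/20
314 361/232/49 362/231/31 364/230/20 365/230/21 368/222/35 370/222/42 402/-1/145 408/-2/144 376/212/32 376/222/41 376/230/20 378/230/21 380/230/30 381/231/49
[ 0.36855015 -0.40140704 -0.00059718] [ 0.31885701 -0.41292824 -0.0012349 ] [ 0.49892321 -0.37135015  0.26310337]
```

Run:
```python
from rig import robot,vision;from h import *
for n in("side","scene"):
    c=vision.capture(n);P=cloud(c);o=robot.get_obs()
    print(n,"tcp px",proj(c,o["tcp_pos"]),"old knob px",proj(c,[.489,-.373,.167]),proj(c,[.489,-.373,.181]))
    b=load(n+"0.npz");
    u0,v0=map(int,proj(c,o["tcp_pos"]))
    for v in range(v0-40,v0+14,3):
        print(v," ".join(f"{P[v,u,0]*1000:.0f}/{P[v,u,1]*-1000:.0f}/{P[v,u,2]*1000:.0f}/{c['img'][v,u].max()}" for u in range(u0-8,u0+11,3)))
```

```text
side tcp px (np.float64(284.5972809878433), np.float64(257.80448545605134)) old knob px (np.float64(284.7672798884457), np.float64(250.62701472826396)) (np.float64(284.8568111590388), np.float64(245.20925486823904))
217 475/353/238/44 474/385/259/46 478/396/267/43 484/395/265/39 488/400/268/38 494/398/265/49 496/416/278/79
220 530/49/17/59 475/384/252/46 478/393/258/44 485/392/256/61 490/391/255/61 490/418/274/101 493/429/280/75
223 529/54/10/183 477/372/237/43 479/393/251/45 485/391/248/44 496/366/230/46 489/424/271/51 491/436/279/57
226 526/70/11/222 477/372/229/89 480/386/239/47 485/390/241/48 486/412/256/72 489/424/264/47 491/436/272/43
229 523/90/14/202 477/372/222/133 480/387/232/50 483/399/240/45 486/414/251/48 489/423/257/45 494/424/257/38
232 494/248/123/222 477/371/214/124 480/385/224/86 482/403/237/49 486/412/243/48 491/416/245/40 499/404/235/58
235 491/262/124/236 478/370/206/129 481/385/216/123 485/390/219/49 493/383/214/51 498/387/216/52 529/284/136/225
238 489/272/123/222 477/373/201/130 481/383/208/125 485/390/213/54 492/389/211/47 498/389/210/72 527/292/133/164
241 4
[... 2637 characters left out ...]
53 596/348/40/134
246 507/341/120/141 506/349/127/164 480/370/172/142 483/376/175/44 491/380/170/121 522/373/129/174 599/347/23/162
249 504/344/113/135 507/350/114/136 486/368/153/110 484/377/163/42 511/372/128/151 515/378/128/192 519/384/129/200
252 494/350/116/178 498/356/117/162 505/360/112/144 493/374/138/113 512/373/116/135 509/382/126/105 511/389/129/137
255 488/354/114/144 489/361/118/163 494/367/118/175 498/373/119/143 513/373/101/147 512/382/111/91 507/392/124/102
258 510/344/67/161 510/352/74/159 491/369/111/143 494/376/113/160 499/381/112/172 497/390/122/117 501/396/122/109
261 508/346/57/163 514/351/55/163 514/360/62/163 514/368/69/159 516/375/73/152 495/392/113/84 498/399/116/91
```

The depth data from all three cameras agree: the real fingertips are at z ≈ 0.188, about 40 mm above the reported TCP. So the fingers closed above the knob (top at 0.181), which fits the zero force and the 4.8 mm opening. I'll reopen and go down about 38 mm in stages, watching the force.

```bash
python3 -m crank '{"motion":[[[0,0,0],0],[[0,0,0],0],[[0,0,0],0],[[0,0,0],0],[[0,0,0],0],[[0,0,0],0],[[0,0,0.005],0],[[0,0,0.01],0],[[0,0,0.015],0],[[0,0,0.02],0],[[0,0,0.02],0]]}' 0.05 20
python3 - <<'E'
from rig import robot,vision;from h import *
o=robot.get_obs();c=vision.capture("wrist");P=cloud(c);p=o["tcp_pos"]
m=(P[...,2]>p[2]-.01)&(P[...,2]<p[2]+.075)&(np.linalg.norm(P[...,:2]-p[:2],axis=-1)<.05)
q=P[m];R=o["eef_rot"];l=(q-p)@R
for y0 in np.arange(-.05,.05,.005):
    k=l[(l[:,1]>=y0)&(l[:,1]<y0+.005)]
    if len(k): print(round(y0*1000),len(k),"zmin",round((p[2]-k[:,2].max())*1000),"x",(k[:,0].min()*1000).round(),(k[:,0].max()*1000).round())
E
```

```text
clock: 5.43
tcp_pos: [0.4877, -0.3728, 0.1267]
eef_rot: [[0.974, 0.226, -0.002], [0.226, -0.974, 0.002], [-0.002, -0.003, -1.0]]
ft_force: [-0.3, -0.1, -0.1]
gripper_width: 0.583
finger_force: 0.0
-45 52 zmin 128 x 23.0 29.0
-40 471 zmin 117 x 6.0 35.0
-35 618 zmin 117 x 6.0 35.0
-30 959 zmin 117 x -12.0 35.0
-25 1134 zmin 117 x -11.0 35.0
-20 311 zmin 117 x 7.0 35.0
-15 315 zmin 117 x 7.0 34.0
-10 524 zmin 117 x -6.0 34.0
-5 1222 zmin 117 x -6.0 34.0
0 1170 zmin 117 x -7.0 34.0
5 590 zmin 117 x -5.0 34.0
10 378 zmin 117 x 5.0 34.0
15 493 zmin 117 x 2.0 34.0
20 621 zmin 117 x -11.0 34.0
25 1812 zmin 117 x -12.0 34.0
30 769 zmin 117 x 3.0 33.0
35 741 zmin 117 x 2.0 33.0
40 297 zmin 117 x 3.0 29.0
45 143 zmin 117 x 2.0 21.0
```

```bash
python3 -m crank '{"motion":[[[0,0,0.005],0],[[0,0,0.01],0],[[0,0,0.014],0],[[0,0,0.014],0]]}' 0.05 20
python3 -m crank '{"motion":[[[0,0,0],0],[[0,0,0],0],[[0,0,0],0],[[0,0,0],0],[[0,0,0],0],[[0,0,0],0],[[0,0,0],0],[[0,0,0],0]]}' 0.005 25
```

```text
clock: 5.82
tcp_pos: [0.488, -0.3731, 0.1133]
eef_rot: [[0.974, 0.226, -0.002], [0.226, -0.974, 0.002], [-0.001, -0.002, -1.0]]
ft_force: [0.1, 0.4, -0.6]
gripper_width: 0.587
finger_force: 0.0
clock: 6.48
tcp_pos: [0.4886, -0.3739, 0.1151]
eef_rot: [[0.974, 0.226, -0.0], [0.226, -0.974, -0.0], [-0.0, 0.0, -1.0]]
ft_force: [-2.8, -0.4, 1.6]
gripper_width: 0.156
finger_force: 27.9
```

Gripped at 13.3 mm with 28 N. Now I'll push the handle to its back stop and the gate shut, turning with the gate.

```bash
python3 -m crank '{"motion":[[[0.004,0,0],0],[[0.008,0,0],0],[[0.012,0,0],1],[[0.016,-0.001,0],3],[[0.02,-0.001,0],5],[[0.024,-0.002,0],7],[[0.027,-0.002,0],8],[[0.03,-0.003,0],10],[[0.03,-0.003,0],10],[[0.03,-0.003,0],10]]}'
```

```text
clock: 7.32
tcp_pos: [0.5165, -0.3649, 0.1152]
eef_rot: [[0.998, 0.055, -0.002], [0.055, -0.998, -0.002], [-0.002, 0.002, -1.0]]
ft_force: [-4.4, -1.0, 3.7]
gripper_width: 0.159
finger_force: 27.2
```

```bash
python3 -m crank '{"motion":[[[0.002,0,0],1],[[0.004,0,0],1],[[0.004,0,0],1],[[0.004,0,0],1]]}'
python3 -m crank '{"motion":[[[0.002,0,0],0],[[0.003,0,0],0],[[0.003,0,0],0],[[0.003,0,0],0]]}'
```

```text
clock: 7.65
tcp_pos: [0.5198, -0.3646, 0.1152]
eef_rot: [[0.999, 0.037, -0.003], [0.037, -0.999, -0.001], [-0.003, 0.001, -1.0]]
ft_force: [-6.4, -2.5, 5.4]
gripper_width: 0.155
finger_force: 27.4
clock: 7.98
tcp_pos: [0.5211, -0.3644, 0.1152]
eef_rot: [[0.999, 0.036, -0.007], [0.036, -0.999, -0.0], [-0.007, -0.0, -1.0]]
ft_force: [-11.5, -0.8, 7.7]
gripper_width: 0.155
finger_force: 27.9
```

```bash
python3 -m crank '{"motion":[[[0.001,0,-0.002],0],[[0.001,0,-0.002],0],[[0.001,0,-0.002],0]]}'
cat > gate.py <<'E'
from rig import robot,vision;from h import *
t=np.radians(2.2);R=np.array([[np.cos(t),-np.sin(t)],[np.sin(t),np.cos(t)]])
for n in("wrist","side","scene"):
    c=vision.capture(n);P=cloud(c).reshape(-1,3)
    g=(P[:,:2]-[.620,-.379])@R
    m=(abs(P[:,2]-.1295)<.003)&(g[:,0]>-.135)&(g[:,0]<-.05)&(g[:,1]>-.1)&(g[:,1]<.06)
    q=g[m];xs=[]
    for y in np.arange(-.09,.06,.01):
        k=q[abs(q[:,1]-y)<.005]
        if len(k)>2: xs.append((y,np.percentile(k[:,0],10)))
    xs=np.array(xs);print(n,(xs*1000).round().astype(int).tolist(),"slope",np.polyfit(xs[:,0],xs[:,1],1)[0] if len(xs)>2 else 0)
    if n=="wrist":np.savez("wl.npz",**c)
E
python3 gate.py
```

```text
clock: 8.23
tcp_pos: [0.521, -0.3636, 0.1153]
eef_rot: [[0.999, 0.036, -0.009], [0.036, -0.999, 0.002], [-0.009, -0.002, -1.0]]
ft_force: [-11.7, -1.2, 3.4]
gripper_width: 0.156
finger_force: 27.3
wrist [[-90, -87], [-80, -90], [-70, -90], [-60, -91], [-50, -90], [-40, -90], [-30, -89], [-20, -89], [-10, -90], [0, -89], [10, -88], [20, -96], [30, -86], [40, -86], [50, -86]] slope 0.015660177523659634
side [[-90, -88], [-80, -91], [-70, -90], [-60, -91], [-50, -90], [-40, -90], [-30, -90], [-20, -90], [-10, -90], [0, -89], [10, -88], [20, -101], [30, -85]] slope -0.009952116969839872
scene [[-90, -86], [-80, -91], [-70, -91], [-60, -92], [-50, -89], [-40, -88], [-30, -90], [-20, -90], [-10, -91], [0, -90], [10, -88], [20, -103], [30, -82], [50, -88]] slope -0.00405865891314297
```

Gate front is parallel with the guard (slope about 0), so it is shut. Next I'll slide the bolt in stages, watching the force.

```bash
python3 -m crank '{"motion":[[[0,-0.005,0],0],[[0,-0.01,0],0],[[0,-0.015,0],0],[[0,-0.02,0],0],[[0,-0.025,0],0],[[0,-0.03,0],0],[[0,-0.035,0],0],[[0,-0.04,0],0],[[0,-0.04,0],0]]}'
python3 -m crank '{"motion":[[[0,-0.002,0],0],[[0,-0.004,0],0],[[0,-0.006,0],0],[[0,-0.008,0],0],[[0,-0.01,0],0],[[0,-0.01,0],0]]}'
```

```text
clock: 9.13
tcp_pos: [0.5199, -0.3225, 0.1152]
eef_rot: [[0.999, 0.036, -0.008], [0.037, -0.999, 0.003], [-0.008, -0.003, -1.0]]
ft_force: [-9.8, -0.1, 3.3]
gripper_width: 0.157
finger_force: 27.3
clock: 9.63
tcp_pos: [0.5197, -0.3131, 0.1152]
eef_rot: [[0.999, 0.036, -0.008], [0.036, -0.999, 0.002], [-0.008, -0.002, -1.0]]
ft_force: [-9.3, -1.0, 2.4]
gripper_width: 0.156
finger_force: 27.3
```

```bash
python3 -m crank '{"motion":[[[0,-0.002,0],0],[[0,-0.004,0],0],[[0,-0.006,0],0],[[0,-0.008,0],0],[[0,-0.01,0],0],[[0,-0.01,0],0]]}'
python3 -m crank '{"motion":[[[0,-0.002,0],0],[[0,-0.004,0],0],[[0,-0.006,0],0],[[0,-0.008,0],0],[[0,-0.01,0],0],[[0,-0.01,0],0]]}'
python3 gate.py
```

```text
clock: 10.13
tcp_pos: [0.5195, -0.3031, 0.1153]
eef_rot: [[0.999, 0.036, -0.008], [0.036, -0.999, 0.002], [-0.008, -0.002, -1.0]]
ft_force: [-8.8, -0.5, 2.9]
gripper_width: 0.159
finger_force: 27.2
clock: 10.63
tcp_pos: [0.5192, -0.2931, 0.1152]
eef_rot: [[0.999, 0.036, -0.008], [0.036, -0.999, 0.002], [-0.008, -0.002, -1.0]]
ft_force: [-9.7, -1.0, 2.2]
gripper_width: 0.154
finger_force: 27.2
wrist [[-50, -90], [-40, -89], [-30, -89], [-20, -89], [-10, -90], [0, -89], [10, -88], [20, -86], [30, -86], [40, -86], [50, -85]] slope 0.05180925870678156
side [[-90, -88], [-80, -90], [-70, -90], [-60, -91], [-50, -90], [-40, -88], [-30, -89], [-20, -90], [-10, -90], [0, -89], [10, -87], [20, -86], [30, -86], [40, -86], [50, -85]] slope 0.03290565523701412
scene [[-90, -89], [-80, -92], [-70, -91], [-60, -90], [-50, -90], [-40, -91], [-30, -90], [-20, -87], [-10, -89], [0, -89], [10, -89], [20, -86], [30, -88], [40, -87], [50, -86]] slope 0.03263901877754762
```

```bash
cat > rel.py <<'E'
from h import *
c=load("wl.npz");P=cloud(c).reshape(-1,3);im=c["img"].reshape(-1,3)
t=np.radians(2.2);R=np.array([[np.cos(t),-np.sin(t)],[np.sin(t),np.cos(t)]])
g=(P[:,:2]-[.620,-.379])@R
hsv=cv2.cvtColor(c["img"],cv2.COLOR_BGR2HSV).reshape(-1,3)
y=(hsv[:,0]>17)&(hsv[:,0]<37)&(hsv[:,1]>120)
m=y&(abs(g[:,0]+.123)<.008)&(abs(P[:,2]-.124)<.004)
h,e=np.histogram(g[m,1],np.arange(.07,.145,.001));print("cheek",[(round(a*1000),int(b)) for a,b in zip(e,h) if b or 85<a*1000<112])
m=(P[:,2]>.12)&(P[:,2]<.150)&(g[:,0]>-.112)&(g[:,0]<-.093)&(g[:,1]>.07)&(g[:,1]<.112)&~y
print("stem",m.sum(),np.percentile(g[m],[2,50,98],axis=0)*1000)
E
python3 rel.py
```

```text
cheek [(85, 0), (86, 0), (87, 0), (88, 0), (89, 0), (90, 0), (91, 0), (92, 0), (93, 0), (94, 0), (95, 0), (96, 0), (97, 0), (98, 0), (99, 0), (100, 0), (101, 0), (102, 0), (103, 0), (104, 0), (105, 0), (106, 0), (107, 0), (108, 0), (109, 0), (110, 0), (111, 0), (116, 1), (117, 3), (118, 4), (119, 16), (120, 21), (121, 26), (122, 25), (123, 27), (124, 22), (125, 30), (126, 26), (127, 21), (128, 24), (129, 21), (130, 24), (131, 20), (132, 27), (133, 21), (134, 16), (135, 3)]
stem 231 [[-97.64008637  86.58526506]
 [-95.60823264  89.17937765]
 [-93.13656554  92.8042988 ]]
```

The stem is about 8–9 mm short of the notch (notch at TCP y ≈ -0.2845), and the gate is still shut. I'll swing the handle to about 0.8 rad, short of the cheek.

```bash
python3 -m crank '{"motion":[[[-0.007,-0.001,0],0],[[-0.013,-0.002,0.001],0],[[-0.019,-0.002,0.003],0],[[-0.024,-0.002,0.005],0],[[-0.029,-0.002,0.007],0],[[-0.034,-0.002,0.01],0],[[-0.038,-0.002,0.013],0],[[-0.042,-0.002,0.017],0],[[-0.042,-0.002,0.017],0]]}'
```

```text
clock: 11.53
tcp_pos: [0.4829, -0.2945, 0.1029]
eef_rot: [[0.999, 0.036, 0.006], [0.036, -0.999, -0.003], [0.006, 0.003, -1.0]]
ft_force: [-0.7, -0.1, 8.7]
gripper_width: 0.157
finger_force: 30.3
```

```bash
python3 -m crank '{"motion":[[[-0.001,-0.001,0.001],0],[[-0.002,-0.002,0.003],0],[[-0.003,-0.002,0.004],0],[[-0.003,-0.002,0.004],0]]}' 0.005 20
python3 -m crank '{"motion":[[[-0.001,-0.001,0.001],0],[[-0.002,-0.002,0.003],0],[[-0.003,-0.002,0.004],0],[[-0.003,-0.002,0.004],0]]}' 0.005 20
python3 gate.py; python3 rel.py
```

```text
clock: 11.87
tcp_pos: [0.4803, -0.2941, 0.1001]
eef_rot: [[0.999, 0.036, 0.006], [0.036, -0.999, -0.006], [0.006, 0.006, -1.0]]
ft_force: [-3.4, -2.5, 12.3]
gripper_width: 0.159
finger_force: 31.4
clock: 12.2
tcp_pos: [0.4766, -0.292, 0.0957]
eef_rot: [[0.999, 0.036, 0.005], [0.036, -0.999, -0.005], [0.005, 0.005, -1.0]]
ft_force: [-3.2, -0.9, 13.7]
gripper_width: 0.156
finger_force: 32.4
wrist [[-20, -90], [-10, -91], [0, -90], [10, -90], [20, -87], [30, -87], [40, -87], [50, -87]] slope 0.061312960704830236
side [[-90, -87], [-80, -91], [-70, -91], [-60, -91], [-50, -91], [-40, -90], [-30, -91], [-20, -90], [-10, -91], [0, -91], [10, -88], [20, -87], [30, -87], [40, -88], [50, -87]] slope 0.021309672797890204
scene [[-90, -88], [-80, -89], [-70, -91], [-60, -93], [-50, -91], [-40, -91], [-30, -89], [-20, -89], [-10, -91], [0, -90], [10, -88], [20, -86], [30, -88], [40, -85], [50, -87]] slope 0.03144119208282593
cheek [(78, 5), (79, 24), (80, 32), (81, 28), (82, 28), (83, 27), (84, 27), (85, 29), (86, 31), (87, 38), (88, 28), (89, 0), (90, 0), (91, 0), (92, 0), (93, 0), (94, 0), (95, 0), (96, 0), (97, 0), (98, 0), (99, 0), (100, 0), (101, 0), (102, 0), (103, 12), (104, 26), (105, 26), (106, 26), (107, 32), (108, 32), (109, 26), (110, 28), (111, 26), (112, 27), (113, 34), (114, 26), (115, 41), (116, 32), (117, 37), (118, 32), (119, 37), (120, 36), (121, 35), (122, 37), (123, 35), (124, 39), (125, 38), (126, 35), (127, 36), (128, 32), (129, 38), (130, 34), (131, 34), (132, 36), (133, 34), (134, 24), (135, 3)]
stem 273 [[-111.87814631   89.8253806 ]
 [-108.17766474   92.55731706]
 [ -95.06531782  101.81688991]]
```

```bash
cat >> rel.py <<'E'
m=(P[:,2]>.126)&(P[:,2]<.146)&(g[:,0]>-.118)&(g[:,0]<-.098)&(g[:,1]>.08)&(g[:,1]<.112)&~y
for z in np.arange(.126,.146,.003):
    k=g[m&(abs(P[:,2]-z)<.0015)]
    if len(k)>3: print("stem z",round(z,3),len(k),(np.percentile(k,[5,50,95],axis=0)*1000).round(1).tolist())
E
python3 rel.py | grep "stem z"
python3 -m crank '{"motion":[[[0,-0.002,0],0],[[0,-0.004,0],0],[[0,-0.005,0],0],[[0,-0.005,0],0]]}' 0.005 20
python3 gate.py >/dev/null; python3 rel.py | grep "stem z"
```

```text
stem z 0.126 50 [[-113.0, 89.9], [-110.6, 92.2], [-109.2, 94.8]]
stem z 0.129 104 [[-115.0, 89.9], [-112.6, 92.6], [-110.8, 94.8]]
stem z 0.132 110 [[-117.2, 89.6], [-115.4, 92.2], [-113.4, 94.8]]
stem z 0.135 55 [[-117.9, 90.4], [-117.2, 92.2], [-115.8, 94.4]]
clock: 12.68
tcp_pos: [0.4764, -0.2867, 0.0957]
eef_rot: [[0.999, 0.036, 0.005], [0.036, -0.999, -0.005], [0.005, 0.005, -1.0]]
ft_force: [-2.9, -0.1, 13.5]
gripper_width: 0.155
finger_force: 32.4
stem z 0.126 50 [[-113.1, 95.0], [-110.5, 97.4], [-108.8, 99.9]]
stem z 0.129 112 [[-115.6, 95.0], [-112.5, 97.7], [-110.3, 100.3]]
stem z 0.132 101 [[-117.4, 94.9], [-115.3, 97.5], [-112.8, 100.1]]
stem z 0.135 58 [[-117.9, 95.7], [-117.1, 97.7], [-115.6, 99.7]]
```

The stem is at 97.6 mm and the notch middle at about 98.6 mm. I'll move 1 mm further and feel downward gently.

```bash
python3 -m crank '{"motion":[[[0,-0.001,0],0],[[-0.001,-0.001,0.002],0],[[-0.002,-0.001,0.004],0],[[-0.003,-0.001,0.006],0],[[-0.004,-0.001,0.007],0],[[-0.004,-0.001,0.007],0]]}' 0.005 20
python3 -m crank '{"motion":[[[-0.001,0,0.002],0],[[-0.001,0,0.004],0],[[-0.002,0,0.005],0],[[-0.002,0,0.005],0]]}' 0.005 20
```

```text
clock: 13.33
tcp_pos: [0.4718, -0.2857, 0.0878]
eef_rot: [[0.999, 0.036, 0.004], [0.036, -0.999, -0.004], [0.004, 0.004, -1.0]]
ft_force: [-3.7, -2.1, 9.5]
gripper_width: 0.158
finger_force: 33.6
clock: 13.67
tcp_pos: [0.4694, -0.2855, 0.0823]
eef_rot: [[0.999, 0.036, 0.003], [0.036, -0.999, -0.003], [0.003, 0.004, -1.0]]
ft_force: [-3.3, -1.3, 9.4]
gripper_width: 0.159
finger_force: 34.2
```

Past 1 rad (θ ≈ 1.16) with no rise in force, so the handle is in the notch. I'll go further down.

```bash
python3 -m crank '{"motion":[[[-0.001,0,0.003],0],[[-0.002,0,0.006],0],[[-0.003,0,0.009],0],[[-0.004,0,0.012],0],[[-0.004,0,0.012],0]]}' 0.005 20
python3 -m crank '{"motion":[[[0,0,0.002],0],[[-0.001,0,0.004],0],[[-0.001,0,0.006],0],[[-0.001,0,0.006],0]]}' 0.005 20
```

```text
clock: 14.08
tcp_pos: [0.4648, -0.2851, 0.0693]
eef_rot: [[0.999, 0.036, 0.002], [0.036, -0.999, -0.002], [0.002, 0.002, -1.0]]
ft_force: [-3.6, -2.2, 7.0]
gripper_width: 0.161
finger_force: 35.1
clock: 14.42
tcp_pos: [0.4637, -0.285, 0.0632]
eef_rot: [[0.999, 0.036, 0.001], [0.036, -0.999, -0.002], [0.001, 0.002, -1.0]]
ft_force: [-3.9, -1.5, 6.1]
gripper_width: 0.152
finger_force: 35.2
```

```bash
python3 -m crank '{"motion":[[[0,0,0.002],0],[[0,0,0.004],0],[[0,0,0.006],0],[[0,0,0.006],0]]}' 0.005 20
python3 gate.py | grep -v wrist; python3 rel.py | tail -3
```

```text
clock: 14.75
tcp_pos: [0.4634, -0.2848, 0.0568]
eef_rot: [[0.999, 0.036, 0.001], [0.036, -0.999, -0.002], [0.001, 0.002, -1.0]]
ft_force: [-4.0, -2.0, 5.0]
gripper_width: 0.158
finger_force: 35.0
side [[-90, -87], [-80, -91], [-70, -91], [-60, -91], [-50, -90], [-40, -90], [-30, -91], [-20, -90], [-10, -91], [0, -89], [10, -90], [20, -87], [30, -87], [40, -86], [50, -87]] slope 0.024080081351399912
scene [[-90, -88], [-80, -91], [-70, -89], [-60, -92], [-50, -90], [-40, -90], [-30, -92], [-20, -91], [-10, -90], [0, -91], [10, -88], [20, -85], [30, -86], [40, -86], [50, -86]] slope 0.03367808588068021
stem 27 [[-101.38252458   94.91342777]
 [ -93.2403967   106.6815204 ]
 [ -93.01274015  111.07130477]]
```

```bash
python3 -m crank '{"motion":[[[0,0,0.002],0],[[0,0,0.004],0],[[0.0005,0,0.006],0],[[0.0005,0,0.006],0]]}' 0.005 20
```

```text
clock: 15.23
tcp_pos: [0.4637, -0.2846, 0.0506]
eef_rot: [[0.999, 0.036, 0.0], [0.036, -0.999, -0.001], [0.0, 0.001, -1.0]]
ft_force: [-4.9, -1.8, 4.7]
gripper_width: 0.159
finger_force: 35.2
```

The handle is at about 1.74 rad, which is down. Next I'll release and lift clear.

```bash
python3 -m crank '{"motion":[[[0,0,0],0],[[0,0,0],0],[[0,0,0],0],[[0,0,0],0],[[0,0,0],0],[[0,0,0],0]]}' 0.045 20
python3 -m crank '{"motion":[[[-0.004,0,-0.015],0],[[-0.004,0,-0.035],0],[[-0.004,0,-0.06],0],[[-0.004,0,-0.09],0],[[-0.004,0,-0.12],0],[[-0.02,0,-0.15],0],[[-0.04,0.02,-0.18],0],[[-0.06,0.04,-0.19],0],[[-0.06,0.04,-0.19],0],[[-0.06,0.04,-0.19],0]]}'
python3 gate.py
python3 - <<'E'
from h import *
c=load("wl.npz");P=cloud(c);cv2.imwrite("pics/end.png",c["img"])
m=(c["img"].max(2)<60)&(P[...,2]>.08)&(P[...,2]<.13)&(abs(P[...,0]-.465)<.03)&(abs(P[...,1]+.285)<.04)
q=P[m];print(len(q),q.mean(0),q.min(0),q.max(0))
E
```

```text
clock: 15.73
tcp_pos: [0.4639, -0.2836, 0.0495]
eef_rot: [[0.999, 0.036, -0.0], [0.036, -0.999, 0.0], [-0.0, -0.0, -1.0]]
ft_force: [0.2, -0.0, 0.3]
gripper_width: 0.53
finger_force: 0.0
clock: 16.57
tcp_pos: [0.4052, -0.3271, 0.241]
eef_rot: [[0.999, 0.033, 0.002], [0.033, -0.999, -0.002], [0.002, 0.002, -1.0]]
ft_force: [-0.1, 0.7, -0.2]
gripper_width: 0.525
finger_force: 0.0
wrist [[-90, -88], [-80, -91], [-70, -91], [-60, -92], [-50, -91], [-40, -91], [-30, -91], [-20, -91], [-10, -91], [0, -91], [10, -89], [20, -88], [30, -88], [40, -88], [50, -87]] slope 0.02141487105291821
side [[-90, -88], [-80, -91], [-70, -90], [-60, -91], [-50, -91], [-40, -90], [-30, -90], [-20, -90], [-10, -91], [0, -91], [10, -88], [20, -87], [30, -87], [40, -87], [50, -87]] slope 0.024054981230968688
scene [[-90, -88], [-80, -91], [-70, -91], [-60, -91], [-50, -90], [-40, -90], [-30, -91], [-20, -92], [-10, -92], [0, -91], [10, -89], [20, -87], [30, -85], [40, -87], [50, -87]] slope 0.02711056055925625
612 [ 0.46373624 -0.28548     0.11959126] [ 0.44797298 -0.29245658  0.11311646] [ 0.48004691 -0.27802798  0.12277433]
```

View pics/end.png

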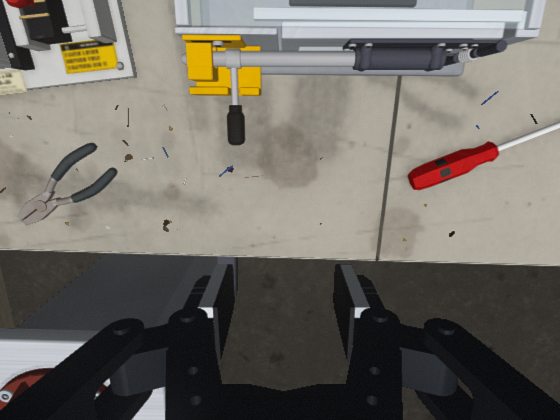

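The final view shows the gate shut, the rod through the keeper and the handle across the notch at (235,90), with the knob at (236,125). The knob's top is at z ≈ 0.120, so θ ≈ 1.6 rad, short of 1.75. I'll press it the rest of the way from above with the fingers shut.

Run:
```python
from rig import robot;from h import *
o=robot.get_obs();print(plan(o,[.458,-.2855,.1],-87.8))
```

```text
([0.0544, -0.037, 0.1383], np.float64(-0.1))
```

```bash
python3 -m crank '{"motion":[[[0.03,-0.03,0],0],[[0.054,-0.037,0.02],0],[[0.054,-0.037,0.05],0],[[0.054,-0.037,0.08],0],[[0.054,-0.037,0.1],0],[[0.054,-0.037,0.12],0],[[0.054,-0.037,0.133],0],[[0.054,-0.037,0.136],0],[[0.054,-0.037,0.136],0],[[0.054,-0.037,0.136],0]]}' 0 20
python3 -m crank '{"motion":[[[0,0,0.004],0],[[0,0,0.008],0],[[0,0,0.012],0],[[0,0,0.016],0],[[0,0,0.016],0]]}'
python3 -m crank '{"motion":[[[0,0,0.003],0],[[0,0,0.006],0],[[0,0,0.006],0]]}'
```

```text
clock: 17.55
tcp_pos: [0.4583, -0.2866, 0.1036]
eef_rot: [[0.999, 0.037, -0.0], [0.037, -0.999, 0.0], [-0.0, -0.0, -1.0]]
ft_force: [1.6, 0.7, -0.9]
gripper_width: -0.001
finger_force: 0.0
clock: 17.97
tcp_pos: [0.4574, -0.2866, 0.0868]
eef_rot: [[0.999, 0.036, -0.001], [0.036, -0.999, 0.001], [-0.001, -0.001, -1.0]]
ft_force: [-0.2, -0.5, 0.5]
gripper_width: 0.001
finger_force: 0.0
clock: 18.22
tcp_pos: [0.4577, -0.2869, 0.0812]
eef_rot: [[0.999, 0.036, -0.0], [0.036, -0.999, 0.0], [-0.0, -0.0, -1.0]]
ft_force: [0.5, 0.6, 0.6]
gripper_width: -0.004
finger_force: 0.0
```

```bash
python3 -m crank '{"motion":[[[0,0,0.003],0],[[0,0,0.006],0],[[0,0,0.006],0]]}'
python3 -m crank '{"motion":[[[0,0,0.002],0],[[0,0,0.004],0],[[0,0,0.004],0]]}'
```

```text
clock: 18.47
tcp_pos: [0.4577, -0.2869, 0.0751]
eef_rot: [[0.999, 0.036, -0.0], [0.036, -0.999, 0.0], [-0.0, -0.0, -1.0]]
ft_force: [-0.5, -0.4, 0.9]
gripper_width: -0.0
finger_force: 0.0
clock: 18.72
tcp_pos: [0.4583, -0.2877, 0.0736]
eef_rot: [[0.999, 0.036, -0.0], [0.036, -0.999, -0.001], [-0.0, 0.001, -1.0]]
ft_force: [-4.0, 1.0, 8.8]
gripper_width: -0.0
finger_force: 4.5
```

The force rises at once to 9 N, so the handle is on its lower stop. I'll lift off and check.

```bash
python3 -m crank '{"motion":[[[0,0,-0.02],0],[[0,0,-0.05],0],[[0,0,-0.08],0],[[0,0,-0.11],0],[[-0.02,0.02,-0.14],0],[[-0.05,0.04,-0.16],0],[[-0.05,0.04,-0.16],0],[[-0.05,0.04,-0.16],0],[[-0.05,0.04,-0.16],0],[[-0.05,0.04,-0.16],0]]}'
python3 gate.py
python3 - <<'E'
from h import *
c=load("wl.npz");P=cloud(c)
m=(c["img"].max(2)<60)&(P[...,2]>.08)&(P[...,2]<.13)&(abs(P[...,0]-.465)<.03)&(abs(P[...,1]+.285)<.04)
q=P[m];print(len(q),q.mean(0),np.polyfit(q[:,0],q[:,2],1))
E
```

```text
clock: 19.55
tcp_pos: [0.4092, -0.3274, 0.2298]
eef_rot: [[0.999, 0.036, -0.002], [0.036, -0.999, 0.003], [-0.002, -0.003, -1.0]]
ft_force: [0.9, 0.3, 0.0]
gripper_width: 0.002
finger_force: 0.0
wrist [[-90, -88], [-80, -91], [-70, -91], [-60, -91], [-50, -91], [-40, -91], [-30, -91], [-20, -91], [-10, -91], [0, -91], [10, -89], [20, -88], [30, -88], [40, -88], [50, -88]] slope 0.020018785104460375
side [[-90, -88], [-80, -91], [-70, -90], [-60, -91], [-50, -91], [-40, -90], [-30, -90], [-20, -90], [-10, -91], [0, -91], [10, -88], [20, -86], [30, -87], [40, -86], [50, -87]] slope 0.026085060347770046
scene [[-90, -88], [-80, -91], [-70, -90], [-60, -89], [-50, -89], [-40, -89], [-30, -89], [-20, -90], [-10, -91], [0, -92], [10, -89], [20, -89], [30, -88], [40, -86], [50, -88]] slope 0.014856637318697215
597 [ 0.46445674 -0.28628272  0.10859069] [0.07903847 0.07188074]
```

Knob's top is now at 0.109, so the handle is fully down (about 1.75 rad), and the gate has stayed shut. Handing in.

```bash
python3 -c "
from rig import robot;print(robot.job_done())"
```

```text
the job is handed in; nothing more can be done
None
```

The job is handed in, but no verdict came back: by the cameras the gate is shut, the bolt is across in the keeper, the handle is fully down in the notch (about 1.75 rad) and the arm is clear.

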